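Switch on the spray-booth extractor at its guarded toggle

TASK

Switch on the extractor: with a fingertip swing the hinged guard on the switch box up and right back until it rests open by itself, push the toggle beneath it fully over to the left (as seen from the robot), then tip the guard forward again so that it drops fully shut over the toggle. Only push with the fingers and gently: do not pinch the guard or the toggle, and leave the timer beside it and everything else on the bench where it is.

Things in the scene. Friction and masses are not known exactly. Their poses are not given: they have to be found in the camera images.
- switchbox: Grey steel box screwed to the bench, 150 (its x) x 120 (its y) x 60 mm high; a hood-shaped guard is hinged on its flat top, over a toggle. Origin: centre of its underside, on the bench. x points from its front (robot side) to its back, y to the left seen from the robot, z up; yawed up to 0.3 rad. A clear lens 4 mm high sits at the front left of its top.
- hinge (a point): Mid-point of the guard's hinge pin, fixed at (45, 0, 64) mm in the box's frame, 4 mm above the box top. The pin runs along the box's y.
- guard (a joint): Guard angle, rad: 0 shut, 1.65 fully back on its stop. Bare aluminium hood, about 80 g, no latch or spring: let go below about 1.0 rad it falls shut, above about 1.05 it falls back and rests on its stop; falls are damped. Pushing the lip back and up opens it.
- hood (a point): Centre of the hood's flat outer top, moves with the guard. Shut: 53 mm in front of and 48 mm above the pin; the top spans 24 to 82 mm in front of it and slopes down behind to the pin; walls at 29 mm either side and 82 mm in front reach the box top. Fully back: about 52 mm behind and 49 mm above the pin, this face nearly upright, looking away from the robot; pull it forward from behind to tip the guard shut.
- lip (a point): Middle of the front edge of the guard's lip, moves with the guard. The lip, 4 mm thick, 50 mm wide, juts 17 mm forwards from the top of the front wall. Shut: this point is 99 mm in front of and 46 mm above the pin, and a fingertip fits into the 48 mm between lip and box top. Fully back: about 54 mm behind and 95 mm above the pin.
- toggle (a joint): Toggle angle, rad: 0 off (leaning 0.375 rad to the right, the box's -y), 0.75 on (leaning 0.375 rad to the left, +y), with a stop at either end. It stays where it is left; about 1 N sideways at its tip moves it. Hidden until the guard is open.
- toggle_tip (a point): Centre of the 12 mm ball at the end of the bare steel toggle lever; moves with it. The lever is 8 mm thick, 32 mm from its pivot to this point; the pivot is at (-7, 0, 64) mm in the box's frame, 52 mm in front of the hinge pin. It swings in the box's y-z plane.
- timerbox: Bystander: grey box of the same size as the switch box, beside it on the left or on the right, with a black rotary knob instead of a guard; screwed down. Origin: centre of its underside.
- timer (a joint): Bystander: angle of the timer's knob, rad; leave it alone.
- tape: Bystander: empty cardboard tape roll lying flat, 90 mm across, 25 mm high, in front of the switch box. Origin: centre of its underside.
- paintpot: Bystander: small jar, 40 mm across, 45 mm high, behind the switch box. Origin: centre of its underside.
- sandblock: Bystander: cork sanding block 45 x 90 x 30 mm high, in front of the timer box. Origin: centre of its underside.
- bowl: Bystander: small steel bowl 90 mm across, 45 mm high, behind the timer box. Origin: centre of its underside.
- brushjar: Bystander: white ceramic jar of brushes, 80 mm across, 210 mm high with the brushes, at the left of the bench. Origin: centre of its underside.
- glue: Bystander: white glue bottle, 56 mm across, 160 mm high, at the right of the bench. Origin: centre of its underside.
- scraper: Bystander: hand scraper lying flat at the right front of the bench, about 0.25 m long. Origin: a point on the bench beneath it.

How it is judged:
On the way, in this order (a step that is already met when the one before it is completed fails the run):
1. the guard rests fully back, untouched by the fingers, with the toggle still off (value of joint guard above 1.55 rad and value of joint toggle below 0.3 rad and contact force between each of the arm, the fingers and guard below 0.05 N), for 0.2 s.
2. the toggle is fully over to the left while the guard is back (value of joint toggle above 0.66 rad and value of joint guard above 1.5 rad), for 0.2 s.
3. the guard is shut again over the switched-on toggle (value of joint guard below 0.06 rad and value of joint toggle above 0.66 rad), for 0.2 s.
At the end, for the whole second after the job is handed in: The toggle is fully over to the left (above 0.66 of 0.75 rad), the guard lies shut over it (below 0.06 rad) and at rest (all of step 3 and velocity of joint guard between -0.05 and 0.05 rad/s); the robot touches nothing.
It fails at once if the guard or the toggle is pinched or forced (over 30 N) (contact force between the fingers and guard above 30 N or contact force between the fingers and toggle above 30 N).
It fails at once if a loose thing on the bench is lifted, carried or shoved more than 20 mm (distance of any of tape, paintpot, sandblock, bowl, brushjar, glue, scraper from where it was at the start of the episode above 0.02 m).
It fails at once if a standing bystander is tipped (angle between any of paintpot, brushjar, glue, bowl's own z axis and vertical above 0.35 rad).
It fails at once if the timer's knob is touched or turned (contact force between anything else and timer above 1 N).
It also fails if it takes over 64 s, if anything falls off the work surface, if the arm or the gripper's body presses on something with over 40 N, if the wrist force passes 120 N, or if a joint passes its speed limit or range.

ROBOT

A 7-joint arm with a two-finger parallel gripper is mounted at the origin on the work surface. World frame = base frame: x ahead of the robot, y to its left, z up, the work surface at z = 0. Lengths are in m, angles in rad, forces in N, time in s.
With the tool pointing down it reaches from about 0.425 to 0.875 m from the base axis. Payload 4.7 kg.
Tool frame: the origin (TCP) lies midway between the tips of the shut fingers; the grasp point (between the pads) lies ctrl.grasp_offset behind it (ctrl.grasp_offset is the distance from the TCP to the grasp point, in m); z points along the fingers, y is the line along which they close (so a half turn about z gives the same grasp; the last joint's range is limited). The gripper opens to 87 mm and grips with 3 to 60 N. Pads are 19 mm wide; open, the fingers measure 117 mm over their backs; the gripper's body (75 mm by 190 mm) begins 51 mm behind the grasp point.
Start: joints at [1.318, 0.321, -0.07, 1.45, 0.023, 1.371, -0.057], TCP at [0.171, -0.627, 0.223] pointing down, gripper open.
Joint ranges: [-2.86, 2.86], [-0.3, 2.09], [-1.38, 1.24], [0.06, 2.45], [-1.56, 4.7], [0.09, 2.05], [-2.69, 2.69]. Speed limits (rad/s): [2.57, 2.57, 3.14, 3.14, 3.14, 3.14, 3.14].

INTERFACE

Orientations are given as a rotation vector (axis times angle).
In Python, from bench import ctrl gives the robot as it stands. The module is installed in compiled form; this text tells all that it offers.
- The arm moves only by the tool jog_arm, never from a script. Its argument "moves" is one flat list of numbers, 7 for each row, row after row: the shift along the tool's x, y, z in units of 30 cm (1.0 is 30 cm), then the turn, a rotation vector about the tool's x, y, z in units of 60 degrees (1.0 is 60 degrees), then the gripper's target within -1 to 1 (fully open at 1, half-way at 0, shut at -1). In form: [x, y, z, wx, wy, wz, fingers, x, y, z, wx, wy, wz, fingers, ...]. A call has exactly 8 rows; each row is the pose to reach, as a shift and turn from the pose commanded when the call began, along the tool's axes at that moment; what a row does not reach only later rows make up. A row lasts 1/8 s, in which the tool goes at most 62.5 mm and 10.7 degrees, less where a joint would pass 70% of its speed; a pose out of reach is approached as far as the arm can. A call with a number of a shift or a turn outside -1 to 1 is refused whole. A call with a gripper value outside its range is refused whole. The fingers move at their own pace and stop on an object; "newtons" is the grip in N (left out, the last holds). Time passes only in rows, so rows that repeat a pose let the fingers close, or fill a call up. It gives the time, the measured TCP pose, the force, the opening and the grip force at its end, in the units of the state.
- ctrl.get_state(): the state, without advancing time (a new reading comes with each control period).
- ctrl.get_image(name): name is "scene" or "side" or "wrist"; returns a dict with "pixels" (400x640x3 uint8, red, green, blue), "fx", "fy", "cx", "cy" (pixels), "dist" ([k1, k2, p1, p2, k3] as OpenCV has them; the pictures are not rectified), "xyz" and "rotation" of the camera in the world; the wrist camera has in their place "tool_from_camera" (4x4, takes a point from camera to tool coordinates, whose origin is the TCP and whose axes are the flange's). Camera axes: x right, y up, looking along -z (the intrinsics and any distortion apply to the point x, -y, -z); pixel columns grow to the right and rows downward; lengths in m; the calibration is good to about 2 mm. A picture is of the moment at which its call begins: read the wrist's pose just before it. There is no depth.
- ctrl.close_job(): hands the job in; it is judged then, once.
The state is a dict: "time": time; "joint_positions": joint angles; "qd": joint speeds; "joint_torque": joint torques, N m; "position": TCP position; "tool_rot": TCP orientation; "ft_force": force on the tool from outside, world axes, zero at the start; "torque": the same for the moment, N m; "grip_width": opening from 0.0 (shut) to 1.0 (fully open); "grip_force": force on a finger pad.
Only numpy, scipy, OpenCV 4.12 (cv2) and the standard library are available. Lean on these libraries where they do the work, as an engineer would, in place of code of your own. Each camera call takes 0.05 s, during which the arm holds its last target. There are 200 camera calls.

## Working session

There is one attempt and no reset: what is moved stays moved. The work goes in short steps, Python scripts to look and compute and a tool call to move; the robot and the scene stay as the last step left them, time stands still between calls to the robot, and variables do not carry over. Pictures are saved under pics/ and viewed, at most 10 in all, crops included, and the job is handed in when it is done.

Besides the shell and the picture viewer there is one more tool, called after "Request:" by a JSON object that holds its "op" and its "data". jog_arm: Moves the arm, as the interface text tells. Its arguments: {"type":"object","properties":{"moves":{"type":"array"},"newtons":{"type":"number"}},"required":["moves"]}

```bash
mkdir -p pics; ls
python3 - <<'E'
from bench import ctrl
import cv2,numpy as np
s=ctrl.get_state();print(s,ctrl.grasp_offset)
for n in("scene","side"):
    im=ctrl.get_image(n);cv2.imwrite(f"pics/{n}0.png",im["pixels"][:,:,::-1])
    print(n,{k:np.round(v,4).tolist() for k,v in im.items() if k!="pixels"})
im=ctrl.get_image("wrist");print(im["tool_from_camera"],im["fx"],im["dist"])
E
```

```text
pics
{'time': 0.0, 'joint_positions': array([ 1.31811075,  0.32182467, -0.0700966 ,  1.45168883,  0.02263235,
        1.37076791, -0.05691416]), 'qd': array([ 0.00126535, -0.00169788, -0.0004959 ,  0.00021401, -0.00061364,
        0.00115356, -0.00068153]), 'joint_torque': array([ 3.32552527e-04, -4.91289711e+01, -4.03802879e-01, -3.12531173e+01,
       -6.38128188e-02,  4.37797525e-02,  1.57414393e-04]), 'position': array([ 0.17116374, -0.62648862,  0.22145357]), 'tool_rot': array([-3.11182937e+00, -4.17629801e-01,  5.91423796e-04]), 'ft_force': array([ 0.56812333, -0.12551609,  0.22250838]), 'torque': array([-0.00146394, -0.01038747,  0.0388533 ]), 'grip_force': 0.0, 'grip_width': 0.9993703870705001} 0.0187
scene {'fx': 423.7767, 'fy': 423.7767, 'cx': 322.5951, 'cy': 207.1886, 'dist': [-0.0871, 0.0, 0.0, 0.0, 0.0], 'xyz': [1.1496, -0.5467, 1.1004], 'rotation': [0.6477, 0.3085, 0.8094]}
side {'fx': 438.6851, 'fy': 438.6851, 'cx': 325.7656, 'cy': 203.3665, 'dist': [0.0232, 0.0, 0.0, 0.0, 0.0], 'xyz': [0.2553, -0.8599, 0.914], 'rotation': [0.8132, -0.1082, -0.3012]}
[[ 2.16498296e-04  9.63209410e-01  2.68751905e-01  7.37643989e-02]
 [ 9.99999574e-01 -4.49663282e-04  8.06028521e-04  2.28705490e-04]
 [ 8.97222119e-04  2.68751616e-01 -9.63209097e-01 -1.61894728e-01]
 [ 0.00000000e+00  0.00000000e+00  0.00000000e+00  1.00000000e+00]] 302.0316108153559 [-0.02199031  0.          0.          0.          0.        ]
```

View pics/scene0.png

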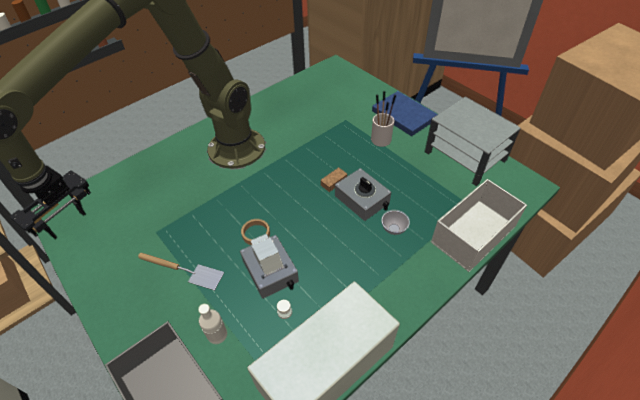

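View pics/side0.png

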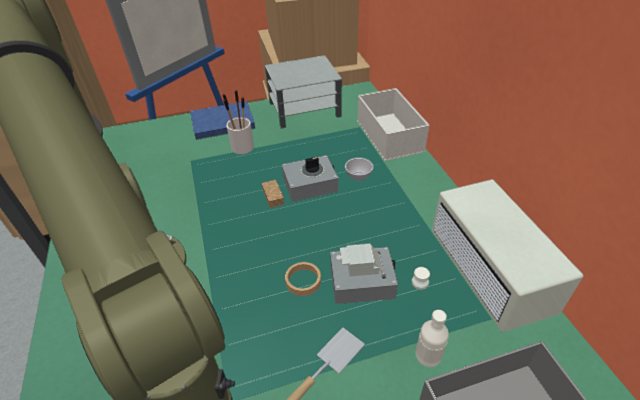

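The scene view shows the switch box around (269,265), tape ring (256,231), pot (284,308) and timer box (362,193). The side view shows the switch box around (363,272) with its hood at (357,256). Next I'll enlarge both.

```bash
cat > h.py <<'E'
import numpy as np,cv2
from scipy.spatial.transform import Rotation as R
CAM={'scene':dict(f=423.7767,c=(322.5951,207.1886),k=-.0871),'side':dict(f=438.6851,c=(325.7656,203.3665),k=.0232)}
POSE={'scene':([1.1496,-.5467,1.1004],[.6477,.3085,.8094]),'side':([.2553,-.8599,.914],[.8132,-.1082,-.3012])}
F=np.diag([1.,-1,-1])
def project(P,fx,c,k,xyz,M):
    "world points -> pixels; M: world_from_camera rotation"
    Rc=F@M.T; K=np.array([[fx,0,c[0]],[0,fx,c[1]],[0,0,1.]])
    p,_=cv2.projectPoints(np.atleast_2d(np.asarray(P,float)),cv2.Rodrigues(Rc)[0],-Rc@np.array(xyz),K,np.array([k,0,0,0,0.]))
    return p[:,0]
def proj(P,n):
    d=CAM[n];x,r=POSE[n];return project(P,d['f'],d['c'],d['k'],x,R.from_rotvec(r).as_matrix())
def ray_z(uv,n,z):
    d=CAM[n];x,r=POSE[n];K=np.array([[d['f'],0,d['c'][0]],[0,d['f'],d['c'][1]],[0,0,1.]])
    q=cv2.undistortPoints(np.array([[uv]],float),K,np.array([d['k'],0,0,0,0.]))[0,0]
    v=R.from_rotvec(r).as_matrix()@F@np.array([q[0],q[1],1]);x=np.array(x)
    return x+v*(z-x[2])/v[2]
def box2w(p,x,y,yaw):
    p=np.atleast_2d(np.asarray(p,float));c,s=np.cos(yaw),np.sin(yaw)
    return p@np.array([[c,s,0],[-s,c,0],[0,0,1]])+[x,y,0]
E
python3 - <<'E'
import cv2,numpy as np
a=cv2.imread('pics/scene0.png')[215:325,220:320];b=cv2.imread('pics/side0.png')[230:310,320:420]
a=cv2.resize(a,None,fx=4,fy=4,interpolation=cv2.INTER_CUBIC);b=cv2.resize(b,None,fx=4,fy=4,interpolation=cv2.INTER_CUBIC)
o=np.zeros((440,800,3),np.uint8);o[:440,:400]=a;o[:320,400:]=b
cv2.imwrite('pics/crop1.png',o)
E
```

```text
(no output)
```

View pics/crop1.png

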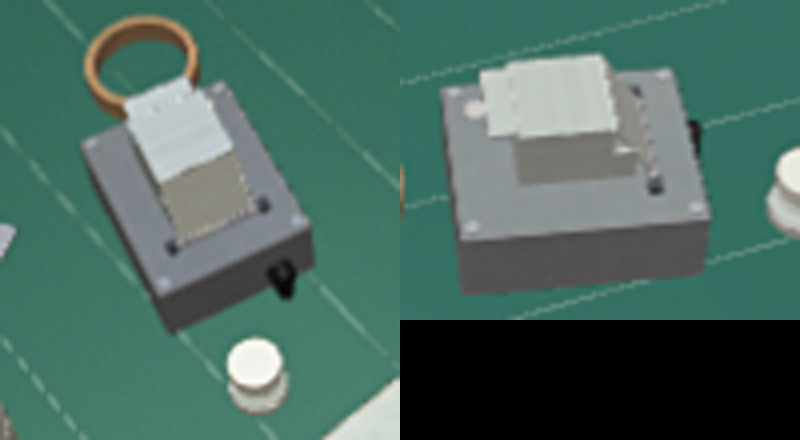

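The crop shows the box's top corners clearly in both views: scene crop (82,143), (222,83), (312,228), (160,292); side crop (462,240), (442,90), (673,70), (710,217). I'll fit the pose to these.

Run:
```python
from h import *
from scipy.optimize import least_squares
FR,FL,BL,BR=[-75,-60],[-75,60],[75,60],[75,-60]
sc=[((82,143),FR,60),((222,83),FL,60),((312,228),BL,60),((160,292),BR,60),((170,332),BR,0)]
sd=[((462,240),FR,60),((442,90),FL,60),((673,70),BL,60),((710,217),BR,60),((466,294),FR,0),((703,272),BR,0)]
sc2=[((125,100),(45-99,-25),64+46),((187,78),(45-99,25),64+46)]
def P(l):return np.array([[*p,z] for _,p,z in l])/1000
us=np.array([[220+u/4,215+v/4] for (u,v),_,_ in sc]);ud=np.array([[320+(u-400)/4,230+v/4] for (u,v),_,_ in sd])
f=lambda q:np.r_[(proj(box2w(P(sc),*q),'scene')-us).ravel(),(proj(box2w(P(sd),*q),'side')-ud).ravel()]
r=least_squares(f,[.5,-.2,0]);print(r.x,np.round(r.fun.reshape(-1,2),1).tolist())
u2=np.array([[220+u/4,215+v/4] for (u,v),_,_ in sc2]);print('lip resid',proj(box2w(P(sc2),*r.x),'scene')-u2)
for n,uv,z in[('tape',(256,228),.025),('pot',(284,303),.045),('scraper',(207,277),0.01),('timertop',(362,186),.06),('glue',(212,325),.08)]:print(n,ray_z(uv,'scene',z))
for n,p in dict(hinge=(45,0,64),lip=(-54,0,110),lipback=(99,0,159),hoodback=(97,0,113),pivot=(-7,0,64)).items():print(n,box2w(np.array(p)/1000,*r.x))
```

```text
[ 0.53329033 -0.2352048  -0.21545784] [[-1.0, -0.0], [0.5, -1.1], [0.3, -0.3], [-0.3, 1.9], [-0.0, 2.1], [-0.4, -0.3], [-0.6, -1.6], [-0.3, -1.6], [0.6, -0.2], [-1.3, 0.9], [0.1, 0.8]]
lip resid [[-0.62934362  1.28753249]
 [-0.27265322 -0.1197634 ]]
tape [ 0.38610409 -0.17944078  0.025     ]
pot [ 0.66298385 -0.28024309  0.045     ]
scraper [ 0.42700934 -0.39192547  0.01      ]
timertop [0.50440667 0.17571664 0.06      ]
glue [ 0.6054601 -0.4684814  0.08     ]
hinge [[ 0.57724987 -0.24482556  0.064     ]]
lip [[ 0.48053889 -0.22365989  0.11      ]]
lipback [[ 0.63000131 -0.25637048  0.159     ]]
hoodback [[ 0.62804756 -0.25594289  0.113     ]]
pivot [[ 0.52645218 -0.23370824  0.064     ]]
```

Fit residuals are about 1–2 px and the lip check agrees to about 1 px. Next I'll plan the approach with the fingers shut and tilted 20° forward, aiming under and in front of the lip.

```bash
cat >> h.py <<'E'
BOX=[.5333,-.2352,-.2155]
def tool(x,y,z,deg):
    "box-frame TCP mm + forward tilt -> world pos, rotation matrix"
    p=box2w(np.array([x,y,z])/1000,*BOX)[0];a=np.radians(deg);f=np.array([np.cos(BOX[2]),np.sin(BOX[2]),0]);u=np.array([0,0,1.])
    xd=np.cos(a)*f+np.sin(a)*u;zd=np.sin(a)*f-np.cos(a)*u
    return p,np.c_[xd,np.cross(zd,xd),zd]
def rows(targets,g=-1,start=None):
    from bench import ctrl
    if start is None:
        s=ctrl.get_state();start=(s['position'],R.from_rotvec(s['tool_rot']).as_matrix())
    p0,M0=start
    for t in targets:
        p,M=tool(*t);d=M0.T@(p-p0)/.3;w=R.from_matrix(M0.T@M).as_rotvec()/np.radians(60)
        print(','.join(f'{v:.3f}' for v in [*d,*w,g]))
def arc(th,d,al):
    "TCP so that the finger's front face bears on lip edge, guard angle th deg"
    t,a=np.radians(th),np.radians(al);e=[-99*np.cos(t)+44*np.sin(t),99*np.sin(t)+44*np.cos(t)]
    return (45+e[0]+d*np.sin(a)-9.5*np.cos(a),0,64+e[1]-d*np.cos(a)-9.5*np.sin(a),al)
E
python3 - <<'E'
from h import *
s=arc(0,25,20);print(s)
rows([(s[0]-50,0,s[2]+70,20)])
for uv in[(440,228),(500,318)]:print(ray_z(uv,'side',0))
for th in(0,30,60,75):print(arc(th,25-13*th/75,20-15*th/75))
E
```

```text
(np.float64(-54.37657631432441), 0, np.float64(81.25849311875842), 20)
1.200,-1.101,0.236,-0.082,0.327,0.456,-1.000
[ 8.11891066e-01 -1.30921288e-01 -1.11022302e-16]
[ 0.80260179 -0.4356459   0.        ]
(np.float64(-54.37657631432441), 0, np.float64(81.25849311875842), 20.0)
(np.float64(-23.164270841407973), 0, np.float64(130.09500437805372), 14.0)
(np.float64(26.229498387487325), 0, np.float64(155.9564567119119), 8.0)
(np.float64(53.45967017266976), 0, np.float64(158.23237885392498), 5.0)
```

Request:
{"op": "jog_arm", "data": {"moves": [0.1,-0.09,0,0,0,0.06,-1,0.2,-0.18,0,0,0,0.12,-1,0.3,-0.27,0,0,0,0.18,-1,0.4,-0.36,0,0,0,0.24,-1,0.5,-0.45,0,0,0,0.3,-1,0.6,-0.54,0,0,0,0.36,-1,0.7,-0.63,0,0,0,0.42,-1,0.75,-0.68,0,0,0,0.456,-1], "newtons": 10}}

```text
time: 1.15
position: [0.336, -0.3686, 0.2224]
tool_rot: [-3.124, 0.328, -0.0]
ft_force: [0.5, -0.4, 0.9]
grip_width: 0.173
grip_force: 0.0
```

Run:
```python
from h import *
s=arc(0,25,20)
rows([(s[0]-50,0,s[2]+70,20)])
```

```text
0.203,-0.574,0.238,-0.001,0.333,0.006,-1.000
```

Request:
{"op": "jog_arm", "data": {"moves": [0.03,-0.1,0.04,0,0.05,0,-1,0.06,-0.2,0.08,0,0.1,0,-1,0.09,-0.3,0.12,0,0.16,0,-1,0.13,-0.4,0.16,0,0.22,0,-1,0.17,-0.5,0.2,0,0.28,0,-1,0.2,-0.574,0.238,0,0.333,0.006,-1,0.2,-0.574,0.238,0,0.333,0.006,-1,0.2,-0.574,0.238,0,0.333,0.006,-1]}}

```text
time: 2.15
position: [0.4294, -0.216, 0.1518]
tool_rot: [3.04, -0.332, 0.536]
ft_force: [0.6, -0.4, 0.1]
grip_width: 0.006
grip_force: 0.0
```

Run:
```python
from h import *
from bench import ctrl
s=ctrl.get_state();im=ctrl.get_image('wrist')
px=im['pixels'][:,:,::-1].copy()
M=R.from_rotvec(s['tool_rot']).as_matrix();T=im['tool_from_camera']
f=lambda P:project(P,im['fx'],(im['cx'],im['cy']),im['dist'][0],s['position']+M@T[:3,3],M@T[:3,:3])
P=np.array([[-75,-60,60],[-75,60,60],[75,60,60],[75,-60,60],[-54,-25,112],[-54,25,112],[21,-29,112],[21,29,112]])/1000
uv=f(box2w(P,*BOX));print(np.round(uv).tolist())
for p in uv:cv2.circle(px,tuple(int(v) for v in p),2,(0,0,255),-1)
cv2.imwrite('pics/w1.png',px)
print(s['position'],s['joint_positions'])
a=arc(0,25,20)
rows([(a[0]-50,0,a[2]+70,20),(a[0]-25,0,a[2],20),(a[0]-8,0,a[2],20)])
```

```text
[[378.0, 204.0], [244.0, 204.0], [247.0, 44.0], [375.0, 44.0], [345.0, 171.0], [276.0, 171.0], [349.0, 72.0], [271.0, 72.0]]
[ 0.42935397 -0.21603331  0.15181285] [ 0.90214342 -0.23996317 -0.37040541  2.21082433 -0.25851162  0.83552462
 -1.11810756]
0.002,-0.013,0.004,0.000,-0.000,-0.002,-1.000
0.001,-0.013,0.251,0.000,-0.000,-0.002,-1.000
0.054,-0.013,0.271,0.000,-0.000,-0.002,-1.000
```

View pics/w1.png

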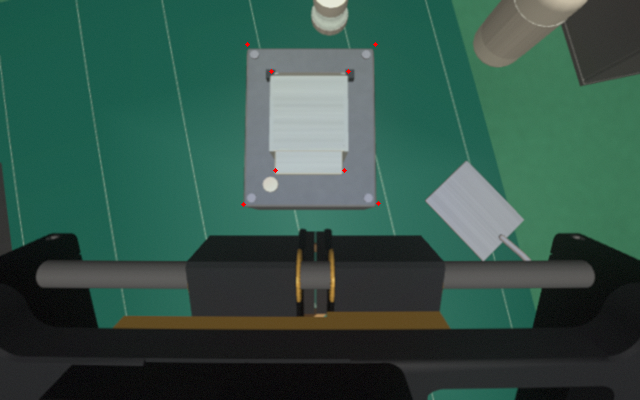

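The wrist view matches the model with yaw correct. The box edges sit about 4 px lower in the image (front edge near row 207, back near 49), so the box is about 3 mm nearer. I'll correct for that and go down to the lip.

```bash
sed -i 's/^BOX=.*/BOX=[.5301,-.2345,-.2155]/' h.py
python3 - <<'E'
from h import *
a=arc(0,25,20)
rows([(a[0]-30,0,a[2]+35,20),(a[0]-28,0,a[2],20),(a[0]-5,0,a[2],20)])
print()
st=tool(a[0]-5,0,a[2],20)
rows([arc(t,25-13*t/75,20-15*t/75) for t in np.arange(5,80.1,5)],start=st)
E
```

```text
0.015,-0.013,0.132,0.000,-0.000,-0.002,-1.000
-0.019,-0.013,0.244,0.000,-0.000,-0.002,-1.000
0.053,-0.013,0.270,0.000,-0.000,-0.002,-1.000

0.037,0.000,-0.019,0.000,-0.017,0.000,-1.000
0.060,0.000,-0.043,-0.000,-0.033,0.000,-1.000
0.086,0.000,-0.063,0.000,-0.050,-0.000,-1.000
0.112,0.000,-0.082,-0.000,-0.067,-0.000,-1.000
0.140,-0.000,-0.098,-0.000,-0.083,-0.000,-1.000
0.169,0.000,-0.112,-0.000,-0.100,-0.000,-1.000
0.199,0.000,-0.123,-0.000,-0.117,0.000,-1.000
0.230,0.000,-0.131,0.000,-0.133,-0.000,-1.000
0.260,-0.000,-0.136,-0.000,-0.150,-0.000,-1.000
0.292,-0.000,-0.139,0.000,-0.167,0.000,-1.000
0.323,0.000,-0.139,0.000,-0.183,-0.000,-1.000
0.353,0.000,-0.136,-0.000,-0.200,-0.000,-1.000
0.383,0.000,-0.131,-0.000,-0.217,0.000,-1.000
0.413,0.000,-0.123,0.000,-0.233,-0.000,-1.000
0.441,0.000,-0.112,-0.000,-0.250,-0.000,-1.000
0.468,0.000,-0.100,0.000,-0.267,-0.000,-1.000
```

Request:
{"op": "jog_arm", "data": {"moves": [0.005,-0.013,0.07,0,0,0,-1,0.01,-0.013,0.14,0,0,0,-1,-0.01,-0.013,0.2,0,0,0,-1,-0.019,-0.013,0.244,0,0,0,-1,0.01,-0.013,0.254,0,0,0,-1,0.035,-0.013,0.263,0,0,0,-1,0.05,-0.013,0.27,0,0,0,-1,0.05,-0.013,0.27,0,0,0,-1]}}

```text
time: 3.2
position: [0.4717, -0.2204, 0.0807]
tool_rot: [3.04, -0.331, 0.537]
ft_force: [0.1, -0.0, 0.5]
grip_width: 0.006
grip_force: 0.0
```

Request:
{"op": "jog_arm", "data": {"moves": [0.037,0,-0.019,0,-0.017,0,-1,0.06,0,-0.043,0,-0.033,0,-1,0.086,0,-0.063,0,-0.05,0,-1,0.112,0,-0.082,0,-0.067,0,-1,0.14,0,-0.098,0,-0.083,0,-1,0.169,0,-0.112,0,-0.1,0,-1,0.2,0,-0.123,0,-0.117,0,-1,0.23,0,-0.131,0,-0.133,0,-1]}}

```text
time: 4.2
position: [0.5216, -0.2315, 0.1411]
tool_rot: [3.085, -0.336, 0.323]
ft_force: [-0.4, 0.4, -0.4]
grip_width: 0.006
grip_force: 0.1
```

Run:
```python
from h import *
from bench import ctrl
s=ctrl.get_state();im=ctrl.get_image('wrist');o=ctrl.get_image('side')['pixels']
o=cv2.resize(o[200:310,300:440],(560,440))
w=cv2.resize(im['pixels'],(240,150));c=np.zeros((440,800,3),np.uint8);c[:,:560]=o;c[:150,560:]=w
cv2.imwrite('pics/a2.png',c[:,:,::-1])
rows([arc(t,25-13*t/75,20-15*t/75) for t in np.arange(40,80.1,5)])
```

```text
-0.001,0.005,-0.001,-0.001,-0.001,-0.001,-1.000
0.029,0.005,-0.010,-0.001,-0.018,-0.001,-1.000
0.059,0.005,-0.017,-0.001,-0.035,-0.001,-1.000
0.090,0.004,-0.022,-0.001,-0.051,-0.001,-1.000
0.121,0.004,-0.023,-0.001,-0.068,-0.001,-1.000
0.151,0.004,-0.022,-0.001,-0.085,-0.001,-1.000
0.181,0.004,-0.018,-0.001,-0.101,-0.001,-1.000
0.211,0.004,-0.012,-0.001,-0.118,-0.001,-1.000
0.240,0.004,-0.002,-0.001,-0.135,-0.001,-1.000
```

View pics/a2.png

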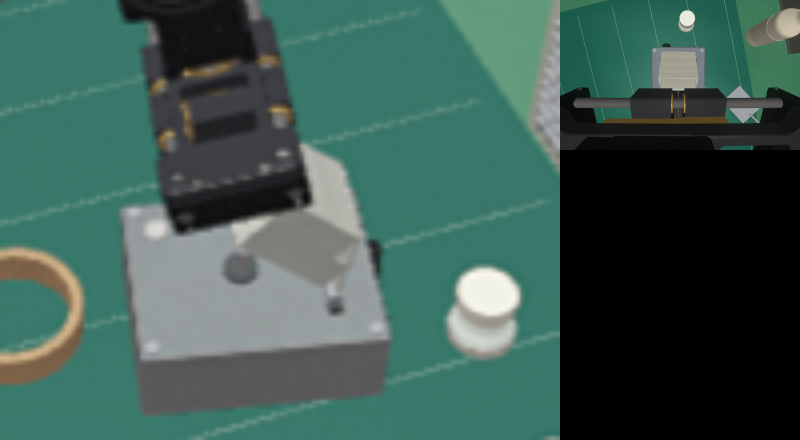

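The picture shows the guard about 40° open on the fingers, with the toggle base visible at (240,268). I'll continue the arc.

Request:
{"op": "jog_arm", "data": {"moves": [0.029,0.003,-0.01,0,-0.018,0,-1,0.059,0.003,-0.017,0,-0.035,0,-1,0.09,0.003,-0.022,0,-0.05,0,-1,0.12,0.003,-0.023,0,-0.068,0,-1,0.15,0.003,-0.022,0,-0.085,0,-1,0.18,0.003,-0.018,0,-0.1,0,-1,0.21,0.003,-0.012,0,-0.118,0,-1,0.21,0.003,-0.012,0,-0.118,0,-1]}}

```text
time: 5.3
position: [0.581, -0.2451, 0.1569]
tool_rot: [3.113, -0.338, 0.133]
ft_force: [0.7, 0.4, -0.1]
grip_width: 0.005
grip_force: 0.0
```

Run:
```python
from h import *
# retreat forward/up, to the right, then above toggle's right
rows([(-10,0,165,3),(-20,-40,165,0),(-11,-46,130,0),(-11,-46,79,0)])
```

```text
-0.203,0.002,-0.045,-0.002,-0.032,-0.001,-1.000
-0.237,0.135,-0.048,-0.002,-0.082,-0.001,-1.000
-0.217,0.155,0.071,-0.002,-0.082,-0.001,-1.000
-0.231,0.156,0.240,-0.002,-0.082,-0.001,-1.000
```

Request:
{"op": "jog_arm", "data": {"moves": [-0.06,0,-0.02,0,-0.02,0,-1,-0.13,0,-0.045,0,-0.03,0,-1,-0.2,0,-0.045,0,-0.03,0,-1,-0.23,0.07,-0.048,0,-0.06,0,-1,-0.237,0.135,-0.048,0,-0.082,0,-1,-0.237,0.155,-0.048,0,-0.082,0,-1,-0.237,0.155,-0.048,0,-0.082,0,-1,-0.237,0.155,-0.048,0,-0.082,0,-1]}}

```text
time: 6.3
position: [0.5004, -0.2744, 0.1653]
tool_rot: [-3.121, 0.338, -0.0]
ft_force: [0.6, 0.7, 1.1]
grip_width: 0.007
grip_force: 0.0
```

Run:
```python
from h import *
from bench import ctrl
s=ctrl.get_state();im=ctrl.get_image('wrist');o=ctrl.get_image('scene')['pixels']
o=cv2.resize(o[200:310,210:310],(400,440))
w=cv2.resize(im['pixels'][:220,160:480],(400,275));c=np.zeros((440,800,3),np.uint8);c[:,:400]=o;c[:275,400:]=w
cv2.imwrite('pics/a3.png',c[:,:,::-1])
M=R.from_rotvec(s['tool_rot']).as_matrix();T=im['tool_from_camera']
f=lambda P:project(P,im['fx'],(im['cx'],im['cy']),im['dist'][0],s['position']+M@T[:3,3],M@T[:3,:3])
P=np.array([[-75,-60,60],[-75,60,60],[75,60,60],[75,-60,60],[-7,-11.7,93.8]])/1000
uv=f(box2w(P,*BOX));print('crop px',np.round((uv-[160,0])*1.25+[400,0]).tolist())
print(s['position'],s['ft_force'])
rows([(-11,-46,130,0),(-11,-46,79,0)])
```

```text
crop px [[613.0, 317.0], [458.0, 316.0], [437.0, 111.0], [616.0, 111.0], [541.0, 242.0]]
[ 0.50043416 -0.27439807  0.16528701] [0.59572067 0.66632185 1.07074643]
0.032,0.003,0.118,-0.001,0.000,-0.000,-1.000
0.032,0.003,0.288,-0.001,0.000,-0.000,-1.000
```

View pics/a3.png

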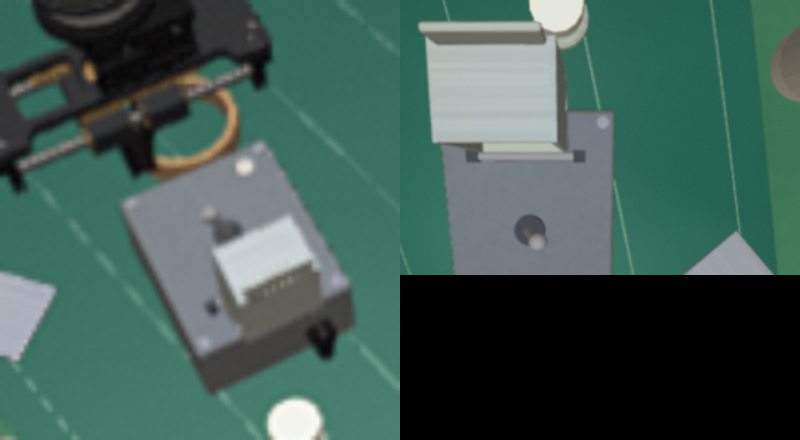

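The guard rests fully back. The toggle's ball is at crop (538,241) against a predicted (541,242), leaning right. I'll go down on its right side.

Request:
{"op": "jog_arm", "data": {"moves": [0.02,0.003,0.06,0,0,0,-1,0.032,0.003,0.12,0,0,0,-1,0.032,0.003,0.18,0,0,0,-1,0.032,0.003,0.24,0,0,0,-1,0.032,0.003,0.288,0,0,0,-1,0.032,-0.01,0.288,0,0,0,-1,0.032,-0.02,0.288,0,0,0,-1,0.032,-0.03,0.288,0,0,0,-1]}}

```text
time: 7.4
position: [0.5121, -0.2683, 0.08]
tool_rot: [-3.123, 0.34, -0.003]
ft_force: [0.1, -0.0, -0.5]
grip_width: 0.006
grip_force: 0.0
```

Run:
```python
from h import *
rows([(-11,y,79,0) for y in(-30,-24,-18,-13,-10,-8)])
```

```text
-0.002,-0.023,0.003,-0.000,-0.002,-0.001,-1.000
-0.002,-0.043,0.003,-0.000,-0.002,-0.001,-1.000
-0.002,-0.063,0.003,-0.000,-0.002,-0.001,-1.000
-0.002,-0.080,0.003,-0.000,-0.002,-0.001,-1.000
-0.002,-0.090,0.003,-0.000,-0.002,-0.001,-1.000
-0.002,-0.096,0.003,-0.000,-0.002,-0.001,-1.000
```

Request:
{"op": "jog_arm", "data": {"moves": [0,-0.012,0.003,0,0,0,-1,0,-0.025,0.003,0,0,0,-1,0,-0.037,0.003,0,0,0,-1,0,-0.05,0.003,0,0,0,-1,0,-0.06,0.003,0,0,0,-1,0,-0.07,0.003,0,0,0,-1,0,-0.08,0.003,0,0,0,-1,0,-0.08,0.003,0,0,0,-1]}}

```text
time: 8.4
position: [0.5166, -0.2444, 0.0782]
tool_rot: [-3.122, 0.339, -0.0]
ft_force: [0.4, 0.3, -0.4]
grip_width: 0.007
grip_force: 0.0
```

Request:
{"op": "jog_arm", "data": {"moves": [0,-0.003,0,0,0,0,-1,0,-0.006,0,0,0,0,-1,0,-0.009,0,0,0,0,-1,0,-0.011,0,0,0,0,-1,0,-0.013,0,0,0,0,-1,0,-0.015,0,0,0,0,-1,0,-0.015,0,0,0,0,-1,0,-0.015,0,0,0,0,-1]}}

```text
time: 9.4
position: [0.5174, -0.2407, 0.0782]
tool_rot: [-3.122, 0.34, -0.0]
ft_force: [-0.6, -1.7, 0.7]
grip_width: 0.004
grip_force: 0.6
```

Run:
```python
from h import *
from bench import ctrl
s=ctrl.get_state();d=s['position'][:2]-BOX[:2];c,q=np.cos(BOX[2]),np.sin(BOX[2])
print('box xy',c*d[0]+q*d[1],-q*d[0]+c*d[1],s['ft_force'])
```

```text
box xy -0.01107279846884343 -0.008748368879286247 [-0.57179885 -1.68259287  0.69576916]
```

Request:
{"op": "jog_arm", "data": {"moves": [0,-0.002,0,0,0,0,-1,0,-0.004,0,0,0,0,-1,0,-0.006,0,0,0,0,-1,0,-0.006,0,0,0,0,-1,0,-0.006,0,0,0,0,-1,0,-0.006,0,0,0,0,-1,0,-0.006,0,0,0,0,-1,0,-0.006,0,0,0,0,-1]}}

```text
time: 10.4
position: [0.5179, -0.2387, 0.0782]
tool_rot: [-3.122, 0.34, -0.0]
ft_force: [-0.4, -1.2, 0.6]
grip_width: 0.002
grip_force: 0.5
```

Request:
{"op": "jog_arm", "data": {"moves": [0,-0.002,0,0,0,0,-1,0,-0.004,0,0,0,0,-1,0,-0.006,0,0,0,0,-1,0,-0.008,0,0,0,0,-1,0,-0.01,0,0,0,0,-1,0,-0.01,0,0,0,0,-1,0,-0.01,0,0,0,0,-1,0,-0.01,0,0,0,0,-1]}}

```text
time: 11.4
position: [0.5182, -0.2371, 0.0782]
tool_rot: [3.123, -0.341, 0.0]
ft_force: [-0.9, -4.6, 0.2]
grip_width: 0.004
grip_force: 2.3
```

The force is 4.6 N with the motion stalled, so the toggle is on its stop. I'll retreat and go over the guard.

Run:
```python
from h import *
rows([(-11,-25,79,0),(-11,-25,150,0),(-5,-15,225,0),(125,0,225,0)])
st=tool(125,0,225,0);print();rows([(125,0,144,0),(110,0,144,0),(80,0,144,0),(45,0,144,0),(20,0,144,0),(10,0,144,0)],start=st)
```

```text
0.000,0.066,-0.002,0.000,-0.000,-0.002,-1.000
0.000,0.066,-0.239,0.000,-0.000,-0.002,-1.000
0.020,0.033,-0.489,0.000,-0.000,-0.002,-1.000
0.454,-0.018,-0.489,0.000,-0.000,-0.002,-1.000

0.000,0.000,0.270,0.000,0.000,0.000,-1.000
-0.050,0.000,0.270,0.000,0.000,0.000,-1.000
-0.150,-0.000,0.270,0.000,0.000,0.000,-1.000
-0.267,-0.000,0.270,0.000,0.000,0.000,-1.000
-0.350,-0.000,0.270,0.000,0.000,0.000,-1.000
-0.383,0.000,0.270,0.000,0.000,0.000,-1.000
```

Request:
{"op": "jog_arm", "data": {"moves": [0,0.035,0,0,0,0,-1,0,0.066,0,0,0,0,-1,0,0.066,-0.12,0,0,0,-1,0,0.066,-0.26,0,0,0,-1,0,0.066,-0.4,0,0,0,-1,0.02,0.033,-0.489,0,0,0,-1,0.02,0.033,-0.489,0,0,0,-1,0.02,0.033,-0.489,0,0,0,-1]}}

```text
time: 12.4
position: [0.5215, -0.247, 0.2238]
tool_rot: [-3.121, 0.34, 0.003]
ft_force: [0.3, 0.7, -0.2]
grip_width: 0.007
grip_force: 0.0
```

Run:
```python
from h import *
from bench import ctrl
s=ctrl.get_state();im=ctrl.get_image('wrist');o=ctrl.get_image('scene')['pixels']
o=cv2.resize(o[200:310,210:310],(400,440))
w=cv2.resize(im['pixels'][:,:],(400,250));c=np.zeros((440,800,3),np.uint8);c[:,:400]=o;c[:250,400:]=w
cv2.imwrite('pics/a4.png',c[:,:,::-1])
rows([(125,0,225,0)])
```

```text
0.437,-0.048,-0.007,-0.002,0.003,-0.002,-1.000
```

View pics/a4.png

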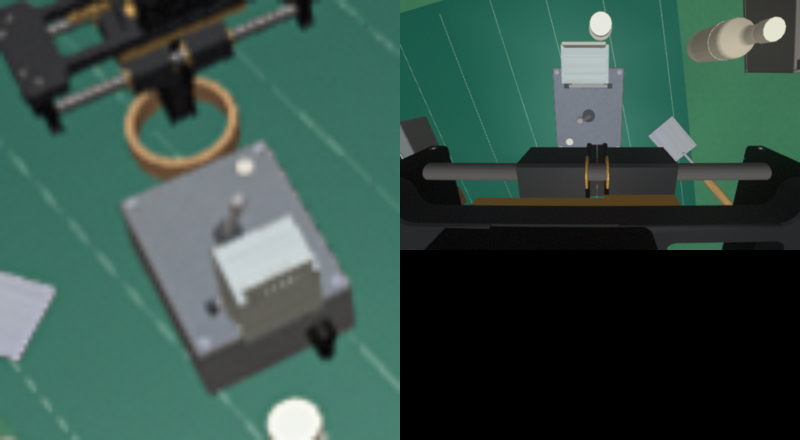

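The toggle now leans left, with its ball at (236,200) in the left crop and (580,121) in the right, and the guard is still back. I'll move behind the guard.

Request:
{"op": "jog_arm", "data": {"moves": [0.08,-0.01,-0.01,0,0,0,-1,0.16,-0.02,-0.01,0,0,0,-1,0.24,-0.03,-0.01,0,0,0,-1,0.32,-0.04,-0.01,0,0,0,-1,0.4,-0.048,-0.01,0,0,0,-1,0.437,-0.048,-0.007,0,0,0,-1,0.437,-0.048,-0.007,0,0,0,-1,0.437,-0.048,-0.007,0,0,0,-1]}}

```text
time: 13.5
position: [0.6525, -0.2613, 0.2268]
tool_rot: [-3.122, 0.341, 0.001]
ft_force: [-1.0, 0.3, 1.1]
grip_width: 0.005
grip_force: 0.0
```

Run:
```python
from h import *
rows([(125,0,225,0),(125,0,144,0),(115,0,144,0)])
```

```text
-0.001,-0.000,0.006,-0.001,0.001,-0.002,-1.000
-0.001,0.000,0.276,-0.001,0.001,-0.002,-1.000
-0.034,0.000,0.276,-0.001,0.001,-0.002,-1.000
```

Request:
{"op": "jog_arm", "data": {"moves": [0,0,0.07,0,0,0,-1,0,0,0.14,0,0,0,-1,0,0,0.21,0,0,0,-1,0,0,0.276,0,0,0,-1,0,0,0.276,0,0,0,-1,-0.015,0,0.276,0,0,0,-1,-0.03,0,0.276,0,0,0,-1,-0.045,0,0.276,0,0,0,-1]}}

```text
time: 14.5
position: [0.6402, -0.2582, 0.1452]
tool_rot: [-3.123, 0.34, -0.002]
ft_force: [0.4, -1.1, 0.9]
grip_width: 0.006
grip_force: 0.1
```

Request:
{"op": "jog_arm", "data": {"moves": [-0.025,0,0,0,0,0,-1,-0.05,0,0,0,0,0,-1,-0.075,0,0,0,0,0,-1,-0.1,0,0,0,0,0,-1,-0.125,0,0,0,0,0,-1,-0.15,0,0,0,0,0,-1,-0.175,0,0,0,0,0,-1,-0.2,0,0,0,0,0,-1]}}

```text
time: 15.5
position: [0.5809, -0.2451, 0.1441]
tool_rot: [-3.122, 0.34, 0.001]
ft_force: [1.1, 1.2, 0.1]
grip_width: 0.004
grip_force: 0.0
```

Request:
{"op": "jog_arm", "data": {"moves": [-0.025,0,0,0,0,0,-1,-0.05,0,0,0,0,0,-1,-0.075,0,0,0,0,0,-1,-0.1,0,0,0,0,0,-1,-0.12,0,0,0,0,0,-1,-0.12,0,-0.05,0,0,0,-1,-0.12,0,-0.15,0,0,0,-1,-0.12,0,-0.3,0,0,0,-1]}}

```text
time: 16.5
position: [0.546, -0.2374, 0.2351]
tool_rot: [-3.122, 0.339, 0.002]
ft_force: [0.2, -0.2, 0.7]
grip_width: 0.005
grip_force: 0.0
```

Request:
{"op": "jog_arm", "data": {"moves": [0,0,-0.1,0,0,0,-1,0,0,-0.2,0,0,0,-1,0,0,-0.2,0,0,0,-1,0,0,-0.2,0,0,0,-1,0,0,-0.2,0,0,0,-1,0,0,-0.2,0,0,0,-1,0,0,-0.2,0,0,0,-1,0,0,-0.2,0,0,0,-1]}}

```text
time: 17.5
position: [0.5463, -0.2376, 0.294]
tool_rot: [-3.122, 0.34, 0.0]
ft_force: [-0.3, -0.7, -0.3]
grip_width: 0.0
grip_force: 0.0
```

Run:
```python
from h import *
from bench import ctrl
o=ctrl.get_image('scene')['pixels'];d=ctrl.get_image('side')['pixels']
c=np.zeros((440,800,3),np.uint8);c[:,:400]=cv2.resize(o[200:310,210:310],(400,440));c[:,400:]=cv2.resize(d[200:310,310:410],(400,440))
cv2.imwrite('pics/a5.png',c[:,:,::-1])
```

```text
(no output)
```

View pics/a5.png

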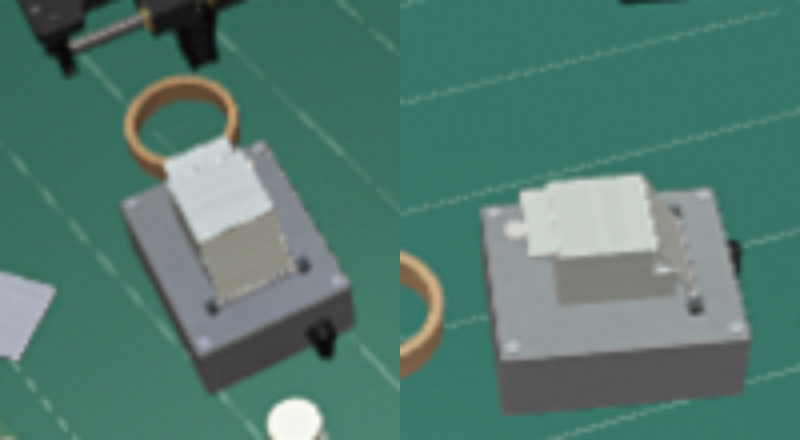

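The guard is shut as it was at the start: hood at (220,195) in the left crop and (600,220) in the right, with the gripper well clear. I'll let it settle and hand in.

Request:
{"op": "jog_arm", "data": {"moves": [0,0,0,0,0,0,-1,0,0,0,0,0,0,-1,0,0,0,0,0,0,-1,0,0,0,0,0,0,-1,0,0,0,0,0,0,-1,0,0,0,0,0,0,-1,0,0,0,0,0,0,-1,0,0,0,0,0,0,-1]}}

```text
time: 18.6
position: [0.5464, -0.2376, 0.2942]
tool_rot: [-3.122, 0.34, -0.0]
ft_force: [-1.3, 0.3, 0.6]
grip_width: 0.003
grip_force: 0.0
```

```bash
python3 -c "
from bench import ctrl
print(ctrl.close_job())"
```

```text
the job is handed in; nothing more can be done
None
```

The job is handed in at about 18.6 s: the guard was opened, the toggle pushed left to its stop, and the guard dropped shut over it with the arm clear; the hand-in returned no verdict, so this rests on my pictures and force readings.

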